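Put the remote control back into its spring holder

TASK

Put the remote control back into the spring holder on the desk, keys up: push one of its ends into one sprung jaw until that jaw has given way far enough, lower the other end inside the other jaw, and ease it back so that it lies level and centred, held under the lips of both jaws. Be gentle: the springs need only a light push, so do not force the remote or drive a jaw against its stop, and leave the other things on the desk where they are.

Things in the scene. Friction and masses are not known exactly. Their poses are not given: they have to be found in the camera images.
- remote: Remote control, a black plastic bar 150 x 44 x 18 mm (length along its x, width along its y), about 0.12 kg, flat grey keys on top. It lies on the desk, keys up. Origin at the centre of its underside, z up through the keys. The two ends fit the holder equally well; grip it across the 44 mm width.
- foot: Foot plate of the spring holder, fixed to the desk: dark steel, 120 x 80 x 6 mm, origin on the desk (z = 0) under its centre, x along the holder, z up. On it, along x, stands an aluminium bar head, 232 x 24 mm, bar at z 13 to 23 mm, with an end post (36 mm wide, up to z 47 mm) at each end. The head is clamped up to 14 mm to either side of the foot's centre along x: NOT reported, feel or see it.
- ledge_mid (a point): Point above the foot's centre at z = 30 mm, the height of the ledges on which the remote finally rests; axes as the foot. The head carries two sprung grey jaws facing each other, 40 mm wide, C-shaped, open at the sides: ledge top z = 30 mm, underside of lip z = 54, top of jaw z = 58. Remote on holder: never over 25 N, so land it slowly.
- jaw_plus (a joint): Outward travel of the jaw at the foot's +x end, m: 0 at rest, 0.020 at its hard stop. At rest, from the head's centre: back wall 71 mm (walls 142 apart, 8 less than the remote), lip reaches inward to 65 mm (lips 130 apart), ledge to 59 mm. Spring 400 N/m with 2 N preload pushing inward: 8 N at 15 mm, 10 N at 20 mm (rubbing adds 1 or 2 N); damping 40 N s/m.
- jaw_minus (a joint): The same for the jaw at the foot's -x end, a mirror image. To let the remote down inside the lip of one jaw, the other must be pushed back 15 to 16 mm or more (tilted, the remote measures up to 151 mm along the holder, across its corners). Centred, each jaw is pushed back 4 mm.
- glue_stick: Glue stick standing upright between the things, 27 mm across, 90 mm tall, origin under its centre. Leave it.
- stapler: Stapler, 36 x 134 x 43 mm, behind the work, origin under its centre. Leave it.
- correction_tape: White correction tape roller, 33 x 81 x 15 mm, between the things on the near side, origin under its centre. Leave it.
There are look-alikes about, which are no part of the job. Of the things that look like the remote, the larger one is meant.

How it is judged:
On the way:
1. the tilted remote has pushed one jaw back by at least 12 mm (value of joint any of jaw_plus, jaw_minus above 0.012 m and angle between remote's own z axis and vertical above 0.05 rad), for 0.1 s.
At the end, for the whole second after the job is handed in: The remote lies keys up, level (within 0.06 rad), on the ledges of both jaws (underside at 26 to 34 mm), within 8 mm of the holder's middle line and 0.08 rad of its direction, centred so that each jaw is pushed back 2 to 6 mm, at rest and released (value of joint jaw_plus between 0.002 and 0.006 m and value of joint jaw_minus between 0.002 and 0.006 m and angle between remote's own z axis and vertical below 0.06 rad and height (world z) of remote between 0.026 and 0.034 m and y of remote in the frame of foot between -0.008 and 0.008 m and angle between the x axis of remote and the x axis of foot, either way round below 0.08 rad and linear speed of remote below 0.02 m/s); the robot touches nothing.
It fails at once if the remote is forced against the holder with more than 25 N (contact force between remote and foot above 25 N).
It fails at once if the robot itself presses on the holder with more than 20 N (contact force between the arm and foot above 20 N).
It fails at once if the glue stick is shifted by more than 30 mm (distance of glue_stick from where it was at the start of the episode above 0.03 m).
It fails at once if the stapler is shifted by more than 30 mm (distance of stapler from where it was at the start of the episode above 0.03 m).
It fails at once if the correction tape is shifted by more than 30 mm (distance of correction_tape from where it was at the start of the episode above 0.03 m).
It also fails if it takes over 50 s, if anything falls off the work surface, if the arm or the gripper's body presses on something with over 40 N, if the wrist force passes 120 N, or if a joint passes its speed limit or range.

ROBOT

A 7-joint arm with a two-finger parallel gripper is mounted at the origin on a cart in front of the work surface, level with it; the furniture and walls round the work are solid. World frame = base frame: x ahead of the robot, y to its left, z up, the work surface at z = 0. Lengths are in m, angles in rad, forces in N, time in s.
With the tool pointing down it reaches from about 0.35 to 0.9 m from the base axis. Payload 8.1 kg.
Tool frame: the origin (TCP) lies at the very end of the fingers, on their centre line; the grasp point (between the pads) lies arm.hold_point_z behind it (arm.hold_point_z is the distance from the TCP to the grasp point, in m); z points along the fingers, y is the line along which they close (so a half turn about z gives the same grasp; the last joint's range is limited). The gripper opens to 92 mm and grips with 3 to 60 N. Pads are 19 mm wide; open, the fingers measure 130 mm over their backs; the gripper's body (75 mm by 190 mm) begins 47 mm behind the grasp point.
Start: joints at [-1.335, 0.434, 0.025, 1.573, -0.012, 1.134, -0.075], TCP at [0.208, 0.589, 0.201] pointing down, gripper open.
Joint ranges: [-2.62, 2.62], [-0.44, 2.09], [-1.27, 1.32], [0.08, 2.57], [-1.32, 4.46], [0.12, 2], [-2.74, 2.74]. Speed limits (rad/s): [2.22, 2.22, 3.01, 3.01, 3.14, 3.14, 3.14].

INTERFACE

Orientations are given as a rotation vector (axis times angle).
In Python, from cell import arm, vision, job, cut_out gives the robot as it stands. The module is installed in compiled form; this text tells all that it offers.
- The arm moves only by the tool play_rows, never from a script. Its argument "increments" is text: rows parted by semicolons, each of 5 numbers parted by spaces: the shift along the tool's x, y, z in cm, then the turn about the tool's z in degrees, then the opening, from -1 (shut) to 1 (fully open), so that 0 is half open. A call has 1 to 5 rows; each row shifts and turns the commanded pose from where the row before left it, along the tool's axes as they then stand; what a row does not reach is not made up. A row lasts 1/12 s, in which the tool goes at most 41.7 mm and 7.16 degrees, less where a joint would pass 70% of its speed; a pose out of reach is approached as far as the arm can. A call is refused whole if a number of a shift passes 4.17 or a number of a turn 7.16, either way. A call with a gripper value outside its range is refused whole. The fingers move at their own pace and stop on an object; "grip_force" is the grip in N (left out, the last holds). Time passes only in rows, so rows that do not move let the fingers close. It gives the time, the measured TCP pose, the force, the opening and the grip force at its end, in the units of the state.
- arm.observe(): the state, without advancing time (a new reading comes with each control period).
- vision.get_image(name): name is "side" or "top"; returns a dict with "frame" (420x560x3 uint8, red, green, blue), "z_map" (420x560 float32, m along the optical axis (not along the pixel's ray), 0 where there is no reading), "mtx" (3x3 intrinsics, pixels), "cam_to_world" (4x4, takes a point from camera to world coordinates). Camera axes: x right, y up, looking along -z (the intrinsics and any distortion apply to the point x, -y, -z); pixel columns grow to the right and rows downward; lengths in m; the calibration is good to about 2 mm. A picture is of the moment at which its call begins.
- job.sign_off(): hands the job in; it is judged then, once.
Trained networks look in a picture, given as the dict that the camera call returned (one of the last four; its "shot" number tells which), for a name from the list of things; names that differ only in an ending like _2 or _b are one class to them, and where a whole thing is asked for, a point or a joint stands for the part that bears it (a point fixed in the world has none). Each returns a list of dicts, best first, with "confidence" (0 to 1); they miss things now and then, are a little off and sometimes report something else, mostly with a low value. They report only what shows in the picture. A call takes as long as a camera call. They do not tell look-alikes from the thing itself.
- cut_out(query, picture): "mask" (420x560 bool, what is visible of it) and "point" ([row, column] in pixels, amid what is visible of it).
The state is a dict: "clock": time; "joints": joint angles; "dq": joint speeds; "joint_efforts": joint torques, N m; "position": TCP position; "ee_rot": TCP orientation; "force": force on the tool from outside, world axes, zero at the start; "ft_torque": the same for the moment, N m; "width": opening from 0.0 (shut) to 1.0 (fully open); "gripper_force": force on a finger pad.
Only numpy, scipy, OpenCV 4.12 (cv2) and the standard library are available. Lean on these libraries where they do the work, as an engineer would, in place of code of your own. Each camera call takes 0.05 s, during which the arm holds its last target. There are 200 camera calls.

## Working session

There is one attempt and no reset: what is moved stays moved. The work goes in short steps, Python scripts to look and compute and a tool call to move; the robot and the scene stay as the last step left them, time stands still between calls to the robot, and variables do not carry over. Pictures are saved under pics/ and viewed, at most 10 in all, crops included, and the job is handed in when it is done.

Besides the shell and the picture viewer there is one more tool, called after "Emit:" as name(argument=value, ...), one argument or row to a line, values as JSON. play_rows: Moves the arm, as the interface text tells. Its arguments: {"type":"object","properties":{"increments":{"type":"string"},"grip_force":{"type":"number"}},"required":["increments"]}

```bash
mkdir -p pics; cat > h.py <<'E'
import numpy as np, cv2
from cell import arm, vision, job, cut_out
def world(p, rows, cols):
    K=p["mtx"]; d=p["z_map"][rows,cols]
    x=(cols-K[0,2])/K[0,0]*d; y=(rows-K[1,2])/K[1,1]*d
    P=np.stack([x,-y,-d,np.ones_like(d)],-1)
    return (P@p["cam_to_world"].T)[...,:3], d>0
E
python3 - <<'E'
from h import *
print(arm.observe(), arm.hold_point_z)
a=vision.get_image("top"); b=vision.get_image("side")
print(a["mtx"],a["cam_to_world"],b["cam_to_world"])
for n,p in (("top",a),("side",b)):
    cv2.imwrite(f"pics/{n}0.png",p["frame"][...,::-1])
    for q in ["remote","foot","jaw_plus","jaw_minus","glue_stick","stapler","correction_tape"]:
        for r in cut_out(q,p):
            rr,cc=np.nonzero(r["mask"]); W,ok=world(p,rr,cc); W=W[ok]
            (c,s,ang)=cv2.minAreaRect(W[:,:2].astype(np.float32)*1000)
            print(n,q,round(r["confidence"],2),np.round(r["point"]),len(rr),"c",np.round(c),"size",np.round(s),round(ang,1),"z",np.round(np.percentile(W[:,2],[2,50,98])*1000))
E
```

```text
{'clock': 0.0, 'joints': array([-1.33457233,  0.43521566,  0.02496924,  1.57409862, -0.011575  ,
        1.13401666, -0.07512042]), 'dq': array([-7.04192139e-05,  9.06191620e-05,  2.76259988e-04,  1.18540884e-03,
       -5.28798388e-04,  1.83914260e-03, -1.07619714e-03]), 'joint_efforts': array([ 7.90008398e-04, -6.67839789e+01,  9.85062830e-01, -3.14463508e+01,
       -6.05870923e-02,  4.28708049e-02,  1.49078505e-04]), 'position': array([0.20761461, 0.58891468, 0.20004894]), 'ee_rot': array([-5.29781587e-01, -3.09649372e+00,  2.49806563e-03]), 'force': array([-0.18251554, -0.3247212 , -1.01045563]), 'ft_torque': array([-0.00543888,  0.00887953,  0.01998314]), 'gripper_force': 0.0, 'width': 1.001831890172594} 0.0188
[[428.7281257    0.         282.17517093]
 [  0.         428.7281257  213.10461482]
 [  0.           0.           1.        ]] [[ 2.94704957e-02  9.85964129e-01 -1.64335712e-01  4.24344535e-01]
 [-9.99565406e-01  2.91845857e-02 -4.15450373e-03 -1.25418046e-02]
 [ 6.99878023e-04  1.64386728e-01  9.86395719e-01  9.32187284e-01]
 [ 0.00000000e+00  0.00000000e+00  0.00000000
[... 998 characters left out ...]
6.]
side remote 0.81 [294. 348.] 1907 c [ 484. -200.] size [151.  59.] 82.8 z [ 2. 17. 21.]
side remote 0.64 [259. 409.] 848 c [ 612. -265.] size [ 34. 111.] 13.3 z [ 3. 13. 16.]
side foot 0.68 [200. 176.] 2396 c [492. 256.] size [ 99. 255.] 14.7 z [ 0. 21. 58.]
side jaw_plus 0.68 [187. 140.] 310 c [488. 338.] size [112.  41.] 52.5 z [-1. 36. 59.]
side jaw_minus 0.7 [199. 196.] 199 c [528. 192.] size [95. 28.] 34.1 z [25. 52. 60.]
side glue_stick 0.73 [204. 290.] 379 c [590.  -2.] size [26. 23.] 75.2 z [ 6. 57. 91.]
side stapler 0.83 [175. 302.] 1034 c [680.  36.] size [111. 170.] 81.1 z [ 2. 29. 44.]
side correction_tape 0.75 [264. 241.] 545 c [434.   4.] size [41. 87.] 80.7 z [-2. 13. 16.]
```

```bash
python3 - <<'E'
import cv2
a=cv2.imread("pics/top0.png");b=cv2.imread("pics/side0.png")
c=cv2.resize(a[170:310,340:440],None,fx=4,fy=4,interpolation=cv2.INTER_CUBIC)
d=cv2.resize(a[170:310,100:225],None,fx=3.2,fy=4*1.0,interpolation=cv2.INTER_CUBIC)
cv2.imwrite("pics/crop0.png",cv2.hconcat([c,d])[:600,:800])
E
```

```text
(no output)
```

View pics/top0.png

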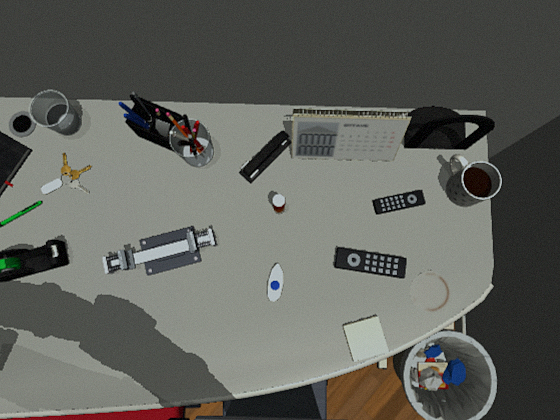

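View pics/side0.png

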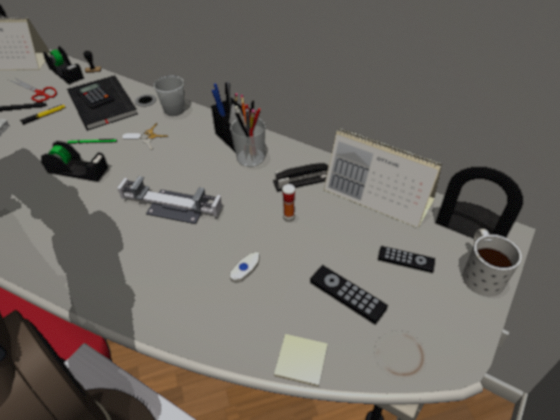

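View pics/crop0.png

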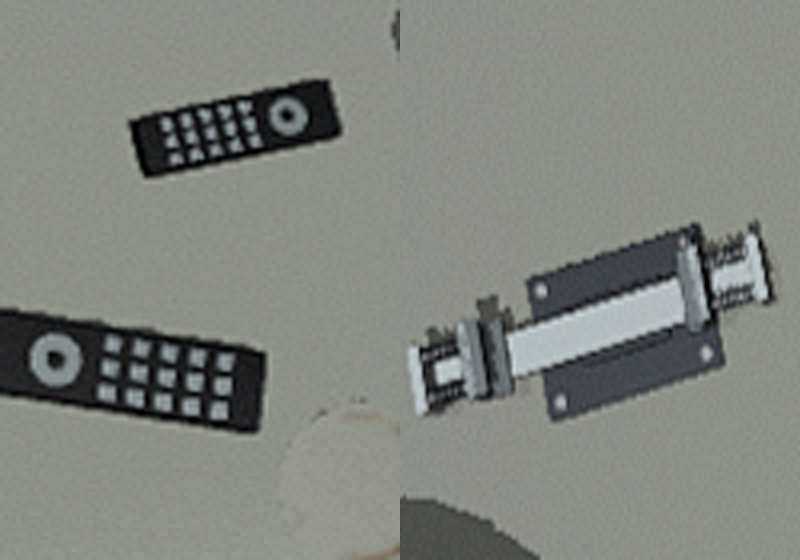

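The two remote-like things are at (row 264, col 371), measuring 150 × 48 mm, and (row 201, col 400), measuring 118 × 35 mm. The first matches the 150 × 44 mm given and the crop confirms it is the larger, so it is the one meant. The holder is at about (250, 165), with its head clamped left of the foot's centre.

```bash
cat >> h.py <<'E'
def cloud():
    out=[]
    for n in ("top","side"):
        p=vision.get_image(n); r,c=np.indices((420,560)).reshape(2,-1)
        W,ok=world(p,r,c); out.append((W[ok],p["frame"].reshape(-1,3)[ok].astype(int)))
    return out
def box(W,c,rad,z0,z1):
    return W[(np.hypot(W[:,0]-c[0],W[:,1]-c[1])<rad)&(W[:,2]>z0)&(W[:,2]<z1)]
def rect(P):
    c,s,a=cv2.minAreaRect((P[:,:2]*1000).astype(np.float32)); return np.round(c,1),np.round(s,1),round(a,2),len(P)
def holder(W,c=(.487,.244),ang=106.4):
    u=np.array([np.cos(np.radians(ang)),np.sin(np.radians(ang))]);v=np.array([-u[1],u[0]])
    d=W[:,:2]-np.array(c); return np.c_[d@u,d@v,W[:,2]]*1000
E
python3 - <<'E'
from h import *
for W,F in cloud():
    P=W[(np.hypot(W[:,0]-.478,W[:,1]+.2)<.1)&(W[:,2]>.012)&(W[:,2]<.03)]
    print("remote",rect(P),"z",np.median(P[:,2]), "mean",P.mean(0))
    B=box(W,(.487,.244),.14,.003,.012); print("plate",rect(B))
    D=box(W,(.487,.244),.14,.016,.027); print("bar",rect(D), )
    H=holder(W)
    L=H[(abs(H[:,0])<130)&(abs(H[:,1])<45)]
    for z0,z1 in ((4,9),(19,26),(42,50),(54,62)):
        Q=L[(L[:,2]>z0)&(L[:,2]<z1)]
        h,e=np.histogram(Q[:,0],bins=np.arange(-132,133,6)); print(z0,[(int(a),int(b)) for a,b in zip(e,h) if b], "v",np.round(np.percentile(Q[:,1],[2,50,98]),1), "zmed", np.round(np.median(Q[:,2]),1))
        if len(Q)>20:
            for s in (-1,1):
                q=Q[Q[:,0]*s>0]; print("   side",s,np.round(q.mean(0),1),np.round(np.percentile(q[:,0],[2,98]),1),len(q))
    Q=L[(L[:,2]>19)&(L[:,2]<26)]; print("slope",np.degrees(np.arctan(np.polyfit(Q[:,0],Q[:,1],1)[0])))
E
```

```text
remote (array([ 475.8, -200.1]), array([150.3,  44.3]), 82.76, 1454) z 0.01727117124927824 mean [ 0.47559247 -0.19960201  0.01718648]
plate (array([483.2, 247.2]), array([265. , 254.2]), 37.61, 1223)
bar (array([484.5, 240.5]), array([ 37.6, 225.3]), 15.44, 822)
4 [(-102, 1), (-78, 8), (-72, 35), (-66, 33), (-60, 32), (-54, 45), (-48, 50), (-42, 43), (-36, 44), (-30, 48), (-24, 48), (-18, 46), (-12, 41), (-6, 46), (0, 50), (6, 42), (12, 47), (18, 53), (24, 47), (30, 61), (36, 49), (42, 46), (48, 1), (108, 1), (120, 1), (126, 1)] v [-37.5  18.4  40.2] zmed 5.6
   side -1 [-34.8   4.3   5.8] [-71.4  -0.9] 520
   side 1 [25.   2.2  5.8] [ 1.1 45.6] 399
19 [(-120, 6), (-114, 1), (-108, 10), (-102, 18), (-96, 18), (-90, 18), (-84, 22), (-78, 2), (-66, 1), (-60, 15), (-54, 33), (-48, 30), (-42, 34), (-36, 33), (-30, 30), (-24, 34), (-18, 26), (-12, 32), (-6, 34), (0, 32), (6, 28), (12, 31), (18, 32), (24, 30), (30, 33), (36, 32), (42, 33), (48, 28), (54, 33), (60, 8), (66, 2), (90, 10), (96, 19), (102, 14), (108, 9)] v [-10.5   0.8  13. ] zmed 22.3
   side -1 [-43.9   0.8  22.1] [-104.1   
[... 1573 characters left out ...]
, (102, 14), (108, 13), (114, 1)] v [-14.2   2.3  15.5] zmed 22.2
   side -1 [-45.2   0.9  22.2] [-115.3   -2.2] 270
   side 1 [44.8  1.2 22.2] [  1.9 109. ] 286
42 [(-120, 16), (-114, 34), (-108, 2), (-102, 3), (-96, 7), (-90, 7), (-84, 27), (-78, 8), (-72, 1), (66, 14), (72, 10), (84, 2), (90, 4), (96, 7), (102, 11), (108, 39), (114, 7)] v [-18.3   1.9  18.8] zmed 45.0
   side -1 [-97.3   0.2  45.5] [-115.9  -74.2] 105
   side 1 [98.5  1.5 44.8] [ 70.4 114.7] 94
54 [(-84, 9), (-78, 41), (-72, 38), (-66, 5), (60, 9), (66, 40), (72, 30), (78, 5)] v [-20.8  -0.5  18.8] zmed 57.1
   side -1 [-72.4  -1.   56.9] [-78.9 -65.1] 93
   side 1 [71.4  0.3 57.2] [65.2 79.1] 84
slope 0.23302423159518984
```

Emit:
play_rows(
  increments="-2.35 -2.97 0 0 1;-2.35 -2.97 0 0 1;-2.35 -2.97 0 0 1;-2.35 -2.97 0 0 1;-2.35 -2.97 0 0 1",
)

```text
clock: 1.32
position: [0.2696, 0.4086, 0.2009]
ee_rot: [0.53, 3.096, 0.001]
force: [1.2, -0.1, -0.1]
width: 0.999
gripper_force: 0.0
```

Emit:
play_rows(
  increments="-2.35 -2.97 0 0 1;-2.35 -2.97 0 0 1;-2.35 -2.97 0 0 1;-2.35 -2.97 0 0 1;-2.35 -2.97 0 0 1",
)

```text
clock: 1.73
position: [0.3309, 0.2295, 0.2011]
ee_rot: [0.53, 3.096, 0.001]
force: [1.0, -0.1, 0.0]
width: 1.0
gripper_force: 0.0
```

Emit:
play_rows(
  increments="-2.35 -2.97 0 0 1;-2.35 -2.97 0 0 1;-2.35 -2.97 0 0 1;-2.35 -2.97 0 0 1;-2.35 -2.97 0 0 1",
)

```text
clock: 2.15
position: [0.3924, 0.0503, 0.2012]
ee_rot: [0.529, 3.096, 0.002]
force: [0.9, 0.5, 0.3]
width: 0.998
gripper_force: 0.0
```

Emit:
play_rows(
  increments="-2.35 -2.97 0 0 1;-2.35 -2.97 0 0 1;-2.35 -2.97 0 0 1;-2.35 -2.97 0 0 1;-2.35 -2.97 0 0 1",
)

```text
clock: 2.57
position: [0.454, -0.1288, 0.2012]
ee_rot: [0.529, 3.096, 0.001]
force: [1.0, 1.2, 1.2]
width: 0.998
gripper_force: 0.0
```

Emit:
play_rows(
  increments="-2.35 -2.97 0 0 1;-2.35 -2.97 0 0 1;0 0 2 7.06 1;0 0 2 7.06 1;0 0 2 7.06 1",
)

```text
clock: 2.98
position: [0.4783, -0.1999, 0.1403]
ee_rot: [1.101, 2.941, -0.0]
force: [0.4, 0.4, 1.0]
width: 1.003
gripper_force: 0.0
```

Emit:
play_rows(
  increments="0 0 2 7.06 1;0 0 2 7.06 1;0 0 1 7.06 1;0 0 1 7.06 1;0 0 1 7.06 1",
)

```text
clock: 3.4
position: [0.4782, -0.1986, 0.0703]
ee_rot: [1.939, 2.472, -0.0]
force: [0.2, -0.1, -0.3]
width: 0.999
gripper_force: 0.0
```

Emit:
play_rows(
  increments="0 0 1 7.06 1;0 0 0 7.06 1;0 0 0 7.06 1;0 0 0 0 1;0 0 0 0 1",
)

```text
clock: 3.82
position: [0.4783, -0.1986, 0.0608]
ee_rot: [2.35, 2.085, -0.001]
force: [0.7, 0.4, -0.2]
width: 1.0
gripper_force: 0.0
```

```bash
cat >> h.py <<'E'
from scipy.spatial.transform import Rotation as R
def go(x,y,z,ang,s=None):
    s=s or arm.observe(); M=R.from_rotvec(s["ee_rot"]).as_matrix()
    a=np.degrees(np.arctan2(M[1,1],M[0,1])); d=(np.array([x,y,z])-s["position"])@M*100
    print("pos",np.round(s["position"],4),"tool y ang",round(a,2),"-> shift cm",np.round(d,2),"turn",round(-(ang-a),2),"tilt",np.round(M[:,2],3),"F",np.round(s["force"],1),"w",round(s["width"],3),"gf",s["gripper_force"],"t",s["clock"])
E
python3 -c "
from h import *
go(.4765,-.2,.003,-7.15)"
```

```text
pos [ 0.4783 -0.1986  0.0608] tool y ang -6.84 -> shift cm [-0.16 -0.16  5.78] turn 0.31 tilt [-0.    -0.001 -1.   ] F [ 0.7  0.4 -0.2] w 1.0 gf 0.0 t 3.8167
```

Emit:
play_rows(
  increments="-0.16 -0.16 1.5 0.3 1;0 0 1.5 0 1;0 0 1.5 0 1;0 0 0.8 0 1;0 0 0.4 0 1",
  grip_force=20,
)

```text
clock: 4.23
position: [0.476, -0.1998, 0.0031]
ee_rot: [-2.356, -2.077, 0.0]
force: [-0.2, 0.1, 1.0]
width: 1.001
gripper_force: 0.0
```

Emit:
play_rows(
  increments="0 0 0 0 1;0 0 0 0 -1;0 0 0 0 -1;0 0 0 0 -1;0 0 0 0 -1",
)

```text
clock: 4.65
position: [0.4768, -0.2001, 0.0043]
ee_rot: [2.359, 2.074, 0.001]
force: [0.4, 0.3, 0.7]
width: 0.759
gripper_force: 0.0
```

Emit:
play_rows(
  increments="0 0 0 0 -1;0 0 0 0 -1;0 0 0 0 -1;0 0 0 0 -1;0 0 0 0 -1",
)

```text
clock: 5.07
position: [0.4764, -0.2, 0.0038]
ee_rot: [2.36, 2.074, 0.0]
force: [0.4, 0.3, 0.3]
width: 0.398
gripper_force: 0.0
```

```bash
python3 - <<'E'
from h import *
p=vision.get_image("side"); cv2.imwrite("pics/g1.png",cv2.resize(p["frame"][200:380,260:460,::-1],None,fx=3,fy=3))
s=arm.observe();print(s["width"],s["gripper_force"],s["force"])
E
```

```text
0.35055017542671274 0.0 [0.31524588 0.10043097 0.13288396]
```

View pics/g1.png

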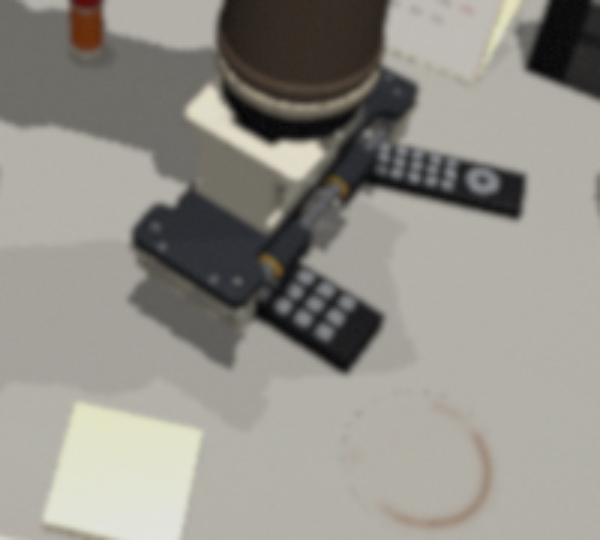

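The gripper stands over the large remote's middle, around (430, 300) of the crop, and the fingers are still closing. I can't yet see a gap between the fingers and the remote, so I'll let them finish closing.

Emit:
play_rows(
  increments="0 0 0 0 -1;0 0 0 0 -1",
)

```text
clock: 5.28
position: [0.4764, -0.2, 0.0038]
ee_rot: [-2.36, -2.074, -0.0]
force: [0.1, 0.5, -0.1]
width: 0.205
gripper_force: 0.0
```

```bash
python3 - <<'E'
from h import *
s=arm.observe();print(s["width"],s["gripper_force"],s["position"])
p=vision.get_image("top"); q=vision.get_image("side")
cv2.imwrite("pics/g2.png",cv2.hconcat([cv2.resize(p["frame"][200:320,310:430,::-1],(400,400)),cv2.resize(q["frame"][230:350,290:410,::-1],(400,400))]))
for pp in (p,q):
    r,c=np.indices((420,560)).reshape(2,-1); W,ok=world(pp,r,c)
    W=W[ok]; d=W-[.4765,-.2,0]
    u=np.array([np.cos(np.radians(82.85)),np.sin(np.radians(82.85))]); a=d[:,:2]@u; b=d[:,:2]@[-u[1],u[0]]
    for z0 in range(5,130,10):
        m=(abs(a)<.1)&(abs(b)<.12)&(W[:,2]*1000>z0)&(W[:,2]*1000<z0+10)
        if m.sum()>3: print(z0,m.sum(),"a",np.round(np.percentile(a[m],[2,98])*1000),"b",np.round(np.percentile(b[m],[2,98])*1000))
    print()
E
```

```text
0.20503768504354303 0.0 [ 0.47635916 -0.20000727  0.00380994]
5 51 a [27. 75.] b [-22.   8.]
15 211 a [27. 74.] b [-21.   8.]
95 11 a [35. 36.] b [-85. -14.]
105 81 a [23. 36.] b [-81. -17.]
115 62 a [25. 36.] b [-87. -17.]
125 63 a [-24.  36.] b [-93. -35.]

5 275 a [-75.  -5.] b [-119.  119.]
15 745 a [-73.  -7.] b [-21.  20.]
65 6 a [-11.  -9.] b [-26.  25.]
75 4 a [-11. -10.] b [-24.  22.]
85 4 a [-31. -18.] b [-81.  85.]
95 190 a [-36.  34.] b [-82.  87.]
105 298 a [-36.  19.] b [-81.  86.]
115 356 a [-36.  35.] b [-82.  92.]
125 259 a [-37.  33.] b [-89.  94.]
```

View pics/g2.png

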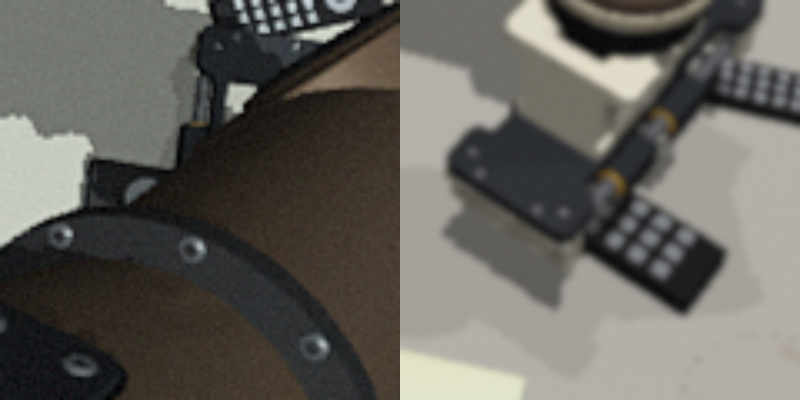

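```bash
python3 - <<'E'
from h import *
p=vision.get_image("side")
r,c=np.indices((420,560)); W,ok=world(p,r,c); Z=np.where(ok,W[...,2]*1000,-999).astype(int)
# project expected tip
K=p["mtx"];Ci=np.linalg.inv(p["cam_to_world"])
def proj(X):
    v=Ci@np.r_[X,1]; return (K[1,2]+K[1,1]*(-v[1])/(-v[2]), K[0,2]+K[0,0]*v[0]/(-v[2]))
for z in (.004,.023,.07,.1): print(z,np.round(proj([.4764,-.2,z])))
for z in (.004,.023,.07): print("finger b+-",[np.round(proj([.4764+s*.02,-.2+0,z])) for s in (-1,1)])
for row in range(262,312,3): print(row,Z[row,318:382:3])
E
```

```text
0.004 [295. 347.]
0.023 [289. 348.]
0.07 [275. 350.]
0.1 [265. 352.]
finger b+- [array([303., 342.]), array([287., 352.])]
finger b+- [array([297., 343.]), array([282., 353.])]
finger b+- [array([283., 345.]), array([267., 355.])]
262 [ -1   0 116 143 146 153 156 161 164 171 172 175 166 184 185 136 126 117
 117 120 110   0]
265 [  0  16 140 137 136 144 149 152 156 162 166 165 155 149 139 129 110 116
 115 111  -3   0]
268 [137 137 137 136 136 138 139 145 150 154 160 157 144 140 130   0 112 106
 110  99  -2   0]
271 [137 137 137 136 136 136 137 137 143 146 152 147 142 133 119 120 117  -2
 102  -2  -1  -2]
274 [137 137 136 138 137 138 138 138 137 137 144 144 136 118 120 119 117  -3
  -2   1  -1   0]
277 [138 137 137 136 136 139 136 138 135 138 137 136 119 118 119 118 109  -1
  -1  -2  -1  -2]
280 [136 139 138 136 137 138 137 137 136 137 136 112 117 118 118 110   1   0
   0   0  -2   0]
283 [135 139 137 136 137 137 136 137 136 138 126 109 113 114 113   0   0   0
   1  -1   0   0]
286 [138 139 137 136 138 135 138 136 138 137  70 113 111 108 100   0   0  -1
   0   0   0   0]
289 [130 135 137 137 139 136 137 135 136 138 138 110  20  17  19  15  -1   0
  -2   0   0  -1]
292 [106 122 131 136 138 138 137 137 138 136 135  33  16  15  17  17  17  -2
   0   0  -1  -2]
295 [ 96 104 119 129 133 136 138 137 138 136  18  17  17  18  20  17  17  20
  16   0  -1  -2]
298 [ -1  93 101 107 124 131 137 137 138 126  18  16  17  17  18  17  16  18
  18  19  17  -2]
301 [ -1   2  -2 100 105 119 128 133 127  16  16  20  17  17  16  19  17  14
  17  19  19  17]
304 [  0   1  -1  -2  96  99 107 123 116   4  12  15  18  17  17  18  19  16
  20  17  15  17]
307 [  0  -1  -2  -1   0   0  99 105 106  -3   3   7  14  17  18  18  15  17
  16  18  17  15]
310 [ 0  0 -1  1  0  1 -1 95 -1  1 -2 -1  4 13 13 14 19 19 16 18 17 15]
```

Emit:
play_rows(
  increments="0 0 0 0 -1;0 0 0 0 -1;0 0 0 0 -1;0 0 0 0 -1",
)

```text
clock: 5.77
position: [0.4764, -0.2, 0.0038]
ee_rot: [2.36, 2.074, 0.0]
force: [0.5, 0.1, 0.4]
width: 0.007
gripper_force: 0.0
```

The fingers shut without meeting the remote, so the tips must be above it, higher than the reported pose says. I'll feel for its top with the shut fingers.

Emit:
play_rows(
  increments="0 0 0.15 0 -1;0 0 0.15 0 -1;0 0 0 0 -1",
)

```text
clock: 6.02
position: [0.4762, -0.1999, 0.0005]
ee_rot: [-2.359, -2.074, 0.0]
force: [0.7, 0.6, -0.6]
width: 0.005
gripper_force: 0.0
```

Emit:
play_rows(
  increments="0 0 0.2 0 -1;0 0 0.2 0 -1;0 0 0 0 -1",
)

```text
clock: 6.27
position: [0.4761, -0.1999, -0.0036]
ee_rot: [-2.359, -2.074, 0.0]
force: [-0.0, -0.5, -0.6]
width: 0.008
gripper_force: 0.0
```

```bash
python3 - <<'E'
from h import *
go(.4765,-.2,.003,-7.15)
s=arm.observe(); print(s["joints"],s["ft_torque"])
q=vision.get_image("side"); p=vision.get_image("top")
cv2.imwrite("pics/g3.png",cv2.resize(q["frame"][230:330,300:400,::-1],(600,600),interpolation=cv2.INTER_CUBIC))
for pp in (p,q):
    for r in cut_out("remote",pp):
        rr,cc=np.nonzero(r["mask"]); W,ok=world(pp,rr,cc); W=W[ok]; print(round(r["confidence"],2),rect(W[W[:,2]>.012]))
E
```

```text
pos [ 0.4761 -0.1999 -0.0036] tool y ang -7.38 -> shift cm [-0.    0.04 -0.66] turn -0.23 tilt [-0.  0. -1.] F [-0.  -0.5 -0.6] w 0.008 gf 0.0 t 6.2667
[-0.23036171  0.64700002  0.75187918  2.08172245 -0.70776449  0.68574458
  0.8670426 ] [-0.08396411  0.03530162  0.01837816]
0.72 (array([ 494.8, -149.1]), array([17.6, 43. ]), 1.34, 154)
0.64 (array([ 609.9, -263.8]), array([ 31.8, 109.6]), 15.16, 385)
0.8 (array([ 594.3, -256.9]), array([ 72.3, 139.4]), 47.45, 485)
0.58 (array([ 483.4, -209.7]), array([141.6,  96.6]), 45.84, 782)
```

View pics/g3.png

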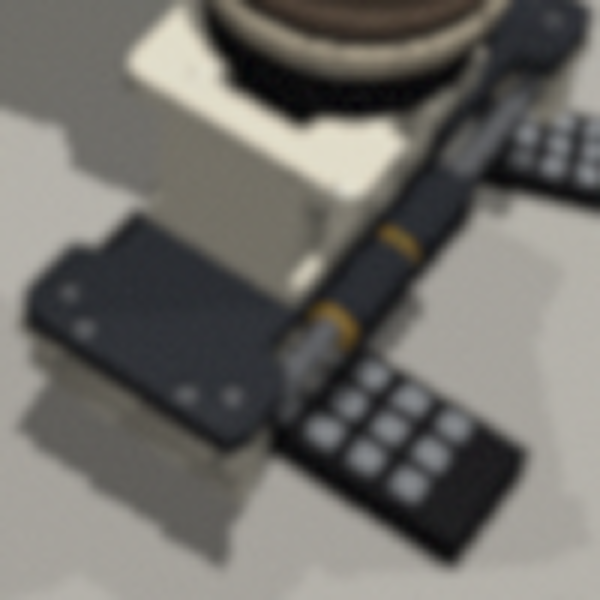

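Emit:
play_rows(
  increments="0 0 0.1 0 -1;0 0 0.1 0 -1;0 0 0 0 -1",
)

```text
clock: 6.72
position: [0.4763, -0.1999, -0.0053]
ee_rot: [-2.36, -2.074, -0.0]
force: [-0.6, 0.6, -0.2]
width: 0.008
gripper_force: 0.0
```

Emit:
play_rows(
  increments="0 0 0.1 0 -1;0 0 0 0 -1",
)

```text
clock: 6.88
position: [0.4763, -0.2, -0.0063]
ee_rot: [-2.36, -2.074, 0.0]
force: [-0.0, -0.1, 0.2]
width: 0.005
gripper_force: 0.0
```

Emit:
play_rows(
  increments="0 0 0.1 0 -1;0 0 0.1 0 -1",
)

```text
clock: 7.05
position: [0.4765, -0.2001, -0.0078]
ee_rot: [-2.36, -2.074, -0.001]
force: [-5.6, 3.8, 30.4]
width: 0.004
gripper_force: 15.0
```

Emit:
play_rows(
  increments="0 0 0.1 0 -1;0 0 0.1 0 -1",
)

```text
clock: 7.22
position: [0.4766, -0.2, -0.008]
ee_rot: [-2.36, -2.073, -0.004]
force: [-13.9, 8.9, 61.1]
width: 0.007
gripper_force: 30.9
```

The shut fingers met the remote's top (z = 18 mm) at a reported z of about -7 mm. The tool is therefore really about 25 mm higher than reported. I'll back off and allow for that.

Emit:
play_rows(
  increments="0 0 -0.5 0 -1;0 0 -1 0 -1;0 0 -1 0 1;0 0 0 0 1;0 0 0 0 1",
)

```text
clock: 7.63
position: [0.4769, -0.2001, 0.0154]
ee_rot: [2.358, 2.074, 0.001]
force: [-0.6, -0.7, -0.3]
width: 0.175
gripper_force: 0.0
```

Emit:
play_rows(
  increments="0 0 0 0 1;0 0 0 0 1;0 0 0 0 1;0 0 0 0 1;0 0 0 0 1",
)

```text
clock: 8.05
position: [0.4762, -0.2, 0.0146]
ee_rot: [-2.36, -2.074, 0.0]
force: [-1.0, 0.2, -0.1]
width: 0.536
gripper_force: 0.0
```

Emit:
play_rows(
  increments="0 0 0 0 1;0 0 0 0 1;0 0 0 0 1;0 0 0 0 1;0 0 0 0 1",
)

```text
clock: 8.47
position: [0.4764, -0.2, 0.0148]
ee_rot: [2.36, 2.074, 0.0]
force: [0.1, -0.6, 0.1]
width: 0.901
gripper_force: 0.0
```

```bash
python3 - <<'E'
from h import *
go(.4765,-.2,-.021,-7.15)
for n in ("top","side"):
    pp=vision.get_image(n)
    r,c=np.indices((420,560)).reshape(2,-1); W,ok=world(pp,r,c); W=W[ok]
    P=W[(np.hypot(W[:,0]-.478,W[:,1]+.2)<.09)&(W[:,2]>.012)&(W[:,2]<.03)]; print(rect(P),P.mean(0))
    d=W-[.4765,-.2,0]; u=np.array([np.cos(np.radians(82.85)),np.sin(np.radians(82.85))]); a=d[:,:2]@u*1e3; b=d[:,:2]@[-u[1],u[0]]*1e3;z=W[:,2]*1e3
    m=(z>8)&(z<22)&(abs(a)<90)&(abs(b)<40); print("a",np.percentile(a[m],[1,99]),"b",np.percentile(b[m],[1,99]))
    for lo in (-80,-60,-45,-30,30,45,60):
        k=m&(a>lo)&(a<lo+15)&(z>14)
        if k.sum()>5: print(lo,np.round(np.percentile(b[k],[3,97]),1),k.sum())
E
```

```text
pos [ 0.4764 -0.2     0.0148] tool y ang -7.38 -> shift cm [0.01 0.01 3.58] turn -0.23 tilt [ 0.  0. -1.] F [ 0.1 -0.6  0.1] w 0.901 gf 0.0 t 8.4667
(array([ 482.9, -154.4]), array([59.5, 42. ]), 85.17, 359) [ 0.4872586  -0.14720448  0.01699034]
a [21.48335869 74.92360116] b [-21.26252632  19.02536818]
30 [-19.9   4. ] 69
45 [-19.   15.7] 114
60 [-19.4  18.5] 129
(array([ 472.8, -240.5]), array([68.5, 44.8]), 83.05, 788) [ 0.47080395 -0.2421598   0.01739097]
a [-74.53945273  -9.43498517] b [-22.51791004  20.67395015]
-80 [-21.2  19.7] 115
-60 [-21.1  19. ] 177
-45 [-21.2  19.1] 166
-30 [-21.7  19.2] 167
```

Emit:
play_rows(
  increments="0 0 1 -0.2 1;0 0 1 0 1;0 0 0.7 0 1;0 0 0.4 0 1;0 0 0.2 0 1",
)

```text
clock: 8.98
position: [0.4756, -0.1999, -0.0193]
ee_rot: [-2.355, -2.077, 0.001]
force: [0.6, -0.4, -0.1]
width: 0.999
gripper_force: 0.0
```

Emit:
play_rows(
  increments="0 0 0.15 0 1;0 0 0.1 0 1;0 0 0 0 -1;0 0 0 0 -1;0 0 0 0 -1",
  grip_force=20,
)

```text
clock: 9.4
position: [0.4766, -0.2001, -0.0205]
ee_rot: [2.356, 2.078, 0.0]
force: [-0.8, -0.0, 0.8]
width: 0.832
gripper_force: 0.0
```

Emit:
play_rows(
  increments="0 0 0 0 -1;0 0 0 0 -1;0 0 0 0 -1;0 0 0 0 -1;0 0 0 0 -1",
)

```text
clock: 9.82
position: [0.4764, -0.2, -0.0206]
ee_rot: [2.356, 2.078, 0.0]
force: [0.8, -0.5, 0.9]
width: 0.477
gripper_force: 20.0
```

Emit:
play_rows(
  increments="0 0 0 0 -1;0 0 0 0 -1",
)

```text
clock: 9.98
position: [0.4764, -0.2, -0.0207]
ee_rot: [2.356, 2.078, 0.0]
force: [0.6, 0.5, 0.5]
width: 0.478
gripper_force: 20.0
```

Emit:
play_rows(
  increments="0 0 -0.5 0 -1;0 0 -2 0 -1;0 0 -3 0 -1;0 0 -3.5 0 -1;0 0 -3 0 -1",
)

```text
clock: 10.4
position: [0.4756, -0.2003, 0.1011]
ee_rot: [-2.357, -2.077, 0.001]
force: [1.4, 0.7, -1.4]
width: 0.479
gripper_force: 20.0
```

Emit:
play_rows(
  increments="1.5 0 0 0 -1;3 0 0 0 -1;3.5 -0.4 0 0 -1;3.5 -0.4 0 0 -1;3.5 -0.4 0 0 -1",
)

```text
clock: 10.82
position: [0.4827, -0.0483, 0.0996]
ee_rot: [-2.357, -2.077, -0.0]
force: [0.9, 0.0, -1.8]
width: 0.481
gripper_force: 20.0
```

Emit:
play_rows(
  increments="3.5 -0.4 0 0 -1;3.5 -0.4 0 0 -1;3.5 -0.4 0 0 -1;3.5 -0.4 0 0 -1;3.5 -0.4 0 0 -1",
)

```text
clock: 11.23
position: [0.4846, 0.1282, 0.0996]
ee_rot: [-2.356, -2.078, -0.0]
force: [0.5, 0.1, -0.4]
width: 0.475
gripper_force: 20.0
```

Emit:
play_rows(
  increments="3.5 -0.4 0 0 -1;3.5 0 0 0 -1;2.3 0 0 -5.9 -1;0 0 0 -6 -1;0 0 0 -6 -1",
)

```text
clock: 11.65
position: [0.4924, 0.2211, 0.0992]
ee_rot: [1.993, 2.428, -0.001]
force: [0.4, -1.0, -1.8]
width: 0.479
gripper_force: 20.0
```

Emit:
play_rows(
  increments="0 0 0 -5.9 -1;0 0 0 0 -1;0 0 0 0 -1",
)

```text
clock: 11.9
position: [0.4927, 0.219, 0.0995]
ee_rot: [-1.881, -2.516, -0.0]
force: [-0.0, -0.6, -0.9]
width: 0.474
gripper_force: 20.0
```

```bash
cat >> h.py <<'E'
HC=np.array([.4863,.2438]); HA=106.7
def bar_fit(show=True, near=None):
    """plane of the remote's top in holder coordinates (mm), per camera"""
    for n in ("top","side"):
        p=vision.get_image(n); best=None
        r,c=np.indices((420,560)).reshape(2,-1); W,ok=world(p,r,c); F=p["frame"].reshape(-1,3)[ok].astype(int)
        X=holder(W[ok],HC,HA); t=near if near is not None else 0
        m=(abs(X[:,0]-t)<95)&(abs(X[:,1])<24)&(X[:,2]>20)&(F.max(1)<75)
        Q=X[m]
        if len(Q)<40: print(n,"few",len(Q)); continue
        A=np.c_[Q[:,0],np.ones(len(Q))]; w=np.ones(len(Q),bool)
        for _ in range(8):
            k=np.linalg.lstsq(A[w],Q[w,2],rcond=None)[0]; res=Q[:,2]-A@k; w=abs(res)<max(3,1.5*np.median(abs(res[w])))
        u=Q[w,0]; print(n,"tilt(A down +)",round(-np.arctan(k[0]),3),"z at head centre",round(k[1],1),"u range",np.round(np.percentile(u,[1,99]),1),"v",np.round(np.percentile(Q[w,1],[1,50,99]),1),"n",w.sum())
E
python3 - <<'E'
from h import *
go(.4921,.2246,.05,16.7); bar_fit(near=-20)
E
```

```text
pos [0.4927 0.219  0.0995] tool y ang 16.43 -> shift cm [0.55 0.1  4.95] turn -0.27 tilt [-0.  0. -1.] F [-0.  -0.6 -0.9] w 0.474 gf 19.999317526817322 t 11.9
top tilt(A down +) -0.519 z at head centre 573.2 u range [-82.   -8.7] v [-23.2   5.5  22.8] n 971
side tilt(A down +) 1.2 z at head centre 218.1 u range [-66.9  73.2] v [-18.7   8.6  23.6] n 370
```

Emit:
play_rows(
  increments="0.55 0.1 1 -0.3 -1;0 0 1.5 0 -1;0 0 1.5 0 -1;0 0 1 0 -1;0 0 0.5 0 -1",
  grip_force=12,
)

```text
clock: 12.42
position: [0.4912, 0.2247, 0.0425]
ee_rot: [-1.871, -2.523, 0.004]
force: [-0.5, 0.0, -1.1]
width: 0.477
gripper_force: 12.0
```

Emit:
play_rows(
  increments="0 0 0.2 0 -1;0 0 0 0 -1;0 0 0 0 -1",
)

```text
clock: 12.67
position: [0.4926, 0.2248, 0.0427]
ee_rot: [1.871, 2.523, 0.001]
force: [0.6, -0.1, -1.6]
width: 0.479
gripper_force: 12.0
```

```bash
sed -i 's/def bar_fit(show=True, near=None)/def bar_fit(near=None,zmax=110,zmin=20)/; s/(X\[:,2\]>20)/(X[:,2]>zmin)\&(X[:,2]<zmax)/' h.py
python3 - <<'E'
from h import *
go(.4921,.2246,.0373,16.7); bar_fit(near=-20,zmin=62)
for n in ("top","side"):
    p=vision.get_image(n); r,c=np.indices((420,560)).reshape(2,-1); W,ok=world(p,r,c); X=holder(W[ok],HC,HA)
    L=X[(abs(X[:,0])<110)&(abs(X[:,1])<20)&(X[:,2]>52)&(X[:,2]<90)]
    for a in range(-105,106,10):
        q=L[(L[:,0]>=a)&(L[:,0]<a+10)]
        if len(q)>4: print(n,a,len(q),np.round(np.percentile(q[:,2],[10,50,90]),1),end="; ")
    print()
E
```

```text
pos [0.4926 0.2248 0.0427] tool y ang 16.9 -> shift cm [-0.   -0.05  0.54] turn 0.2 tilt [ 0.001  0.    -1.   ] F [ 0.6 -0.1 -1.6] w 0.479 gf 11.999861150979996 t 12.6667
top tilt(A down +) -0.017 z at head centre 81.7 u range [-94.3 -26.3] v [-20.4   0.4  22.4] n 484
side tilt(A down +) -0.015 z at head centre 81.7 u range [-95.3 -21.1] v [-21.9   1.4  20.8] n 419
top -95 115 [75.5 80.3 82.4]; top -85 102 [79.2 80.9 82.6]; top -75 97 [79.7 81.7 83.6]; top -65 102 [79.1 81.3 83.3]; top -55 99 [79.2 81.  83.3]; top -45 81 [79.3 81.3 83.8]; top -35 16 [79.7 81.3 82.7]; 
side -105 25 [68.4 72.7 78.7]; side -95 98 [68.3 79.5 82.1]; side -85 87 [66.4 80.2 82.4]; side -75 87 [58.3 80.4 82.8]; side -65 81 [74.1 80.5 82.9]; side -55 74 [76.  80.6 82.9]; side -45 78 [71.7 81.1 83.4]; side -35 67 [78.7 81.  83.4]; side -25 20 [79.8 81.3 82.4]; side 65 6 [53.2 54.4 57.5]; side 75 6 [52.5 56.  58.3];
```

Emit:
play_rows(
  increments="0 -0.05 0.2 0.2 -1;0 0 0.15 0 -1;0 0 0.1 0 -1;0 0 0.1 0 -1;0 0 0.05 0 -1",
)

```text
clock: 13.28
position: [0.4917, 0.2248, 0.0363]
ee_rot: [-1.874, -2.521, -0.0]
force: [-1.5, 1.3, 1.4]
width: 0.477
gripper_force: 12.0
```

Emit:
play_rows(
  increments="0 0 0.05 0 -1;0 0 0.05 0 -1",
)

```text
clock: 13.45
position: [0.4917, 0.2249, 0.0354]
ee_rot: [-1.874, -2.521, -0.0]
force: [-2.0, 2.2, 2.0]
width: 0.476
gripper_force: 12.0
```

Emit:
play_rows(
  increments="0 0 0.1 0 -1;0 0 0.1 0 -1",
)

```text
clock: 13.62
position: [0.4918, 0.2249, 0.0333]
ee_rot: [-1.874, -2.521, -0.001]
force: [-1.3, 2.3, 1.1]
width: 0.476
gripper_force: 12.0
```

Emit:
play_rows(
  increments="0 0 0.1 0 -1;0 0 0.1 0 -1;0 0 0.1 0 -1",
)

```text
clock: 13.87
position: [0.4918, 0.2248, 0.0303]
ee_rot: [-1.875, -2.521, -0.0]
force: [-1.6, 2.0, 1.3]
width: 0.479
gripper_force: 12.0
```

Emit:
play_rows(
  increments="0 0 0.1 0 -1;0 0 0.1 0 -1;0 0 0.1 0 -1;0 0 0.1 0 -1;0 0 0 0 -1",
)

```text
clock: 14.28
position: [0.4918, 0.2246, 0.0262]
ee_rot: [1.875, 2.521, -0.0]
force: [-0.6, 1.5, 0.5]
width: 0.478
gripper_force: 12.0
```

```bash
python3 - <<'E'
from h import *
go(.4921,.2246,.0262,16.7); bar_fit(near=-20,zmin=52,zmax=105)
for n in ("top","side"):
    p=vision.get_image(n); r,c=np.indices((420,560)).reshape(2,-1); W,ok=world(p,r,c); X=holder(W[ok],HC,HA)
    L=X[(abs(X[:,0])<110)&(abs(X[:,1])<18)&(X[:,2]>30)&(X[:,2]<105)]
    for a in range(-105,106,10):
        q=L[(L[:,0]>=a)&(L[:,0]<a+10)]
        if len(q)>4: print(n,a,len(q),np.round(np.percentile(q[:,2],[10,50,90]),1),end="; ")
    print()
E
```

```text
pos [0.4918 0.2246 0.0262] tool y ang 16.73 -> shift cm [-0.01  0.03 -0.  ] turn 0.03 tilt [ 0. -0. -1.] F [-0.6  1.5  0.5] w 0.478 gf 11.999958157539368 t 14.2833
top tilt(A down +) 0.223 z at head centre 60.8 u range [-91.2 -26.5] v [-19.4   2.8  23.4] n 438
side tilt(A down +) 0.218 z at head centre 60.9 u range [-92.6 -22.3] v [-22.1   2.7  22. ] n 360
top -105 35 [36.7 41.  43.2]; top -95 119 [43.6 78.5 82.3]; top -85 86 [77.8 79.1 81.1]; top -75 85 [75.6 77.6 79.8]; top -65 85 [72.5 75.1 77.4]; top -55 82 [70.3 72.5 75.1]; top -45 65 [68.5 70.6 73. ]; top -35 16 [65.1 67.4 69.6]; 
side -105 43 [36.7 40.9 43. ]; side -95 129 [39.9 73.9 81.6]; side -85 100 [34.8 56.  80.9]; side -75 63 [49.8 77.3 79.5]; side -65 57 [72.8 74.7 76.6]; side -55 44 [70.1 72.3 73.9]; side -45 50 [69.  70.6 72.3]; side -35 47 [66.  67.4 69. ]; side -25 12 [63.  65.6 67.1]; side 65 8 [31.3 34.4 43.9]; side 75 13 [34.4 41.3 50.7]; side 85 16 [36.1 40.4 43. ]; side 95 25 [37.3 40.2 43. ]; side 105 50 [34.6 40.9 46.7];
```

The remote is tilted 0.22 rad with its A end's underside at about 32 mm, which fits under the lip. I'll tighten the grip and push along the holder.

Emit:
play_rows(
  increments="0 0 0 0 -1;0 0 0 0 -1;0.2 0 0 0 -1;0.3 0 0 0 -1;0.3 0 0 0 -1",
  grip_force=40,
)

```text
clock: 14.9
position: [0.4893, 0.2321, 0.0262]
ee_rot: [1.875, 2.52, -0.001]
force: [-0.6, -0.5, -0.5]
width: 0.474
gripper_force: 40.0
```

Emit:
play_rows(
  increments="0.2 0 0 0 -1;0.2 0 0 0 -1;0.2 0 0 0 -1",
)

```text
clock: 15.15
position: [0.4878, 0.2372, 0.0263]
ee_rot: [1.875, 2.52, -0.001]
force: [-0.0, -5.2, -0.3]
width: 0.477
gripper_force: 40.0
```

Emit:
play_rows(
  increments="0.2 0 0 0 -1;0.2 0 0 0 -1",
)

```text
clock: 15.32
position: [0.4865, 0.2421, 0.0263]
ee_rot: [-1.875, -2.521, -0.0]
force: [1.3, -3.2, -0.0]
width: 0.471
gripper_force: 40.0
```

```bash
cat >> h.py <<'E'
def jaws(save=None):
    s=arm.observe(); d=s["position"][:2]-HC; u=np.radians(HA); print("tool u",round((d@[np.cos(u),np.sin(u)])*1e3,1),"v",round((d@[-np.sin(u),np.cos(u)])*1e3,1),"z",round(s["position"][2],4),"F",np.round(s["force"],1),"Fu",round(s["force"][:2]@[np.cos(u),np.sin(u)],1),"t",s["clock"])
    for n in ("top","side"):
        p=vision.get_image(n); r,c=np.indices((420,560)).reshape(2,-1); W,ok=world(p,r,c); X=holder(W[ok],HC,HA); F=p["frame"].reshape(-1,3)[ok].astype(int)
        for sg in (1,-1):
            m=(X[:,0]*sg>55)&(X[:,0]*sg<106)&(abs(X[:,1])<24)&(X[:,2]>54.5)&(X[:,2]<60)&(F.max(1)>75)
            if m.sum()>3: print(n,"jaw",sg,"lip top u",np.round(np.percentile(X[m,0],[2,50,98]),1),"n",m.sum(),"v",np.round(np.percentile(X[m,1],[2,98])))
        if save: cv2.imwrite(f"pics/{save}_{n}.png",p["frame"][...,::-1])
E
python3 - <<'E'
from h import *
jaws("j1"); bar_fit(near=-5,zmin=45,zmax=105)
a=cv2.imread("pics/j1_side.png");b=cv2.imread("pics/j1_top.png")
cv2.imwrite("pics/j1.png",cv2.hconcat([cv2.resize(a[150:250,100:230],(520,400)),cv2.resize(b[210:310,80:150],(280,400))]))
E
```

```text
tool u -1.7 v 0.3 z 0.0263 F [ 1.3 -3.2 -0. ] Fu -3.4 t 15.3167
top jaw -1 lip top u [-78.  -76.3 -74.4] n 31 v [-18.  18.]
side jaw -1 lip top u [-79.1 -76.2 -73.6] n 38 v [-21.  17.]
top tilt(A down +) 0.212 z at head centre 65.4 u range [-72.8  -6.1] v [-19.3   2.4  23.3] n 462
side tilt(A down +) 0.187 z at head centre 65.8 u range [-74.7  -3.1] v [-23.4   1.2  21.7] n 356
```

View pics/j1.png

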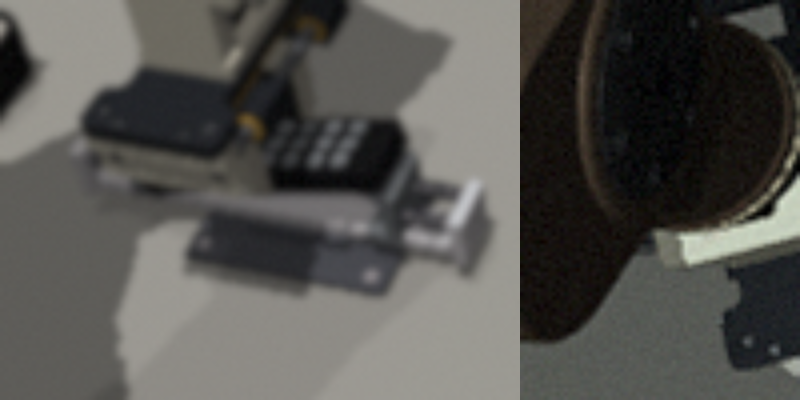

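The side view shows end B over its jaw, at crop (380, 180), with the A jaw hidden under the gripper. I'll push a little more and use the spring force to tell how far the A jaw has moved.

Emit:
play_rows(
  increments="0.2 0 0 0 -1;0.2 0 0 0 -1;0.2 0 0 0 -1",
)

```text
clock: 15.77
position: [0.485, 0.247, 0.0264]
ee_rot: [1.875, 2.52, -0.001]
force: [1.7, -6.7, 0.0]
width: 0.472
gripper_force: 40.0
```

Emit:
play_rows(
  increments="0 0 0 0 -1;0 0 0 0 -1",
)

```text
clock: 15.93
position: [0.4849, 0.2475, 0.0263]
ee_rot: [1.875, 2.521, -0.0]
force: [0.1, -4.0, -0.6]
width: 0.478
gripper_force: 40.0
```

```bash
python3 - <<'E'
from h import *
print([np.round(arm.observe()["force"],2)]); jaws(); bar_fit(near=0,zmin=45,zmax=105)
E
```

```text
[array([ 0.13, -4.04, -0.64])]
tool u 3.9 v 0.3 z 0.0263 F [ 0.1 -4.  -0.6] Fu -3.9 t 15.9333
top jaw -1 lip top u [-77.6 -73.4 -69.6] n 77 v [-18.  19.]
side jaw -1 lip top u [-78.6 -73.6 -66.9] n 73 v [-21.  17.]
top tilt(A down +) 0.208 z at head centre 66.9 u range [-67.6  -0.3] v [-19.6   2.4  23.5] n 481
side tilt(A down +) 0.198 z at head centre 66.6 u range [-68.9   3.5] v [-21.2   3.   22.2] n 364
```

Spring force and B-edge position agree with the jaw back about 8 mm. I'll push 9.3 mm more, to about 17 mm.

Emit:
play_rows(
  increments="0.2 0 0 0 -1;0.2 0 0 0 -1;0.2 0 0 0 -1",
)

```text
clock: 16.38
position: [0.4834, 0.2524, 0.0264]
ee_rot: [1.875, 2.519, -0.001]
force: [2.0, -8.1, -0.2]
width: 0.477
gripper_force: 40.0
```

Emit:
play_rows(
  increments="0.2 0 0 0 -1;0.13 0 0 0 -1;0 0 0 0 -1",
)

```text
clock: 16.63
position: [0.4825, 0.2555, 0.0264]
ee_rot: [1.875, 2.519, -0.001]
force: [0.7, -7.9, 0.7]
width: 0.477
gripper_force: 40.0
```

```bash
python3 - <<'E'
from h import *
jaws(); bar_fit(near=10,zmin=45,zmax=105)
E
```

```text
tool u 12.3 v 0.3 z 0.0264 F [ 0.7 -7.9  0.7] Fu -7.7 t 16.6333
top jaw -1 lip top u [-77.4 -70.5 -64.6] n 114 v [-18.  19.]
side jaw -1 lip top u [-78.5 -72.2 -65. ] n 87 v [-22.  17.]
top tilt(A down +) 0.21 z at head centre 68.7 u range [-59.1   9.1] v [-19.4   1.9  23.3] n 480
side tilt(A down +) 0.214 z at head centre 68.2 u range [-60.2  12.3] v [-22.4   2.   22.2] n 364
```

Emit:
play_rows(
  increments="0.1 0 0 0 -1;0 0 0.1 0 -1;0 0 0.1 0 -1;0 0 0.1 0 -1;0 0 0.1 0 -1",
)

```text
clock: 17.25
position: [0.4825, 0.2562, 0.0228]
ee_rot: [1.876, 2.519, -0.0]
force: [0.9, -8.7, 6.9]
width: 0.476
gripper_force: 40.0
```

Emit:
play_rows(
  increments="0 0 0.1 0 -1;0 0 0.1 0 -1",
)

```text
clock: 17.42
position: [0.4826, 0.2562, 0.0208]
ee_rot: [1.876, 2.519, 0.0]
force: [1.3, -8.1, 6.2]
width: 0.472
gripper_force: 40.0
```

Emit:
play_rows(
  increments="0 0 0.1 0 -1;0 0 0.1 0 -1",
)

```text
clock: 17.58
position: [0.4827, 0.2563, 0.0189]
ee_rot: [1.876, 2.519, 0.0]
force: [0.7, -9.5, 5.2]
width: 0.473
gripper_force: 40.0
```

```bash
python3 - <<'E'
from h import *
jaws(); bar_fit(near=10,zmin=40,zmax=95)
E
```

```text
tool u 13.0 v -0.1 z 0.0189 F [ 0.7 -9.5  5.2] Fu -9.3 t 17.5833
top jaw -1 lip top u [-77.4 -71.1 -64.6] n 107 v [-19.  19.]
side jaw -1 lip top u [-78.7 -72.1 -63.8] n 87 v [-20.  17.]
top tilt(A down +) 0.116 z at head centre 59.7 u range [-60.  10.] v [-20.    1.5  23. ] n 492
side tilt(A down +) 0.113 z at head centre 59.3 u range [-61.3  13.7] v [-22.5   1.3  21.6] n 376
```

End B is now inside its lip with about 2 mm to spare. I'll keep lowering.

Emit:
play_rows(
  increments="0 0 0.1 0 -1;0 0 0.1 0 -1;0 0 0.1 0 -1;0 0 0.1 0 -1",
)

```text
clock: 18.12
position: [0.4827, 0.2564, 0.0148]
ee_rot: [1.876, 2.519, 0.0]
force: [2.3, -8.1, 5.5]
width: 0.477
gripper_force: 40.0
```

Emit:
play_rows(
  increments="0 0 0.1 0 -1;0 0 0.1 0 -1;0 0 0.1 0 -1",
)

```text
clock: 18.37
position: [0.4826, 0.2564, 0.0118]
ee_rot: [1.876, 2.519, 0.0]
force: [1.1, -8.8, 4.6]
width: 0.474
gripper_force: 40.0
```

```bash
python3 - <<'E'
from h import *
jaws(); bar_fit(near=10,zmin=35,zmax=85)
E
```

```text
tool u 13.1 v -0.1 z 0.0118 F [ 1.1 -8.8  4.6] Fu -8.7 t 18.3667
top jaw -1 lip top u [-77.4 -71.1 -64.7] n 116 v [-19.  19.]
side jaw -1 lip top u [-78.9 -72.6 -65.4] n 86 v [-20.  17.]
top tilt(A down +) 0.028 z at head centre 51.3 u range [-78.1   9.6] v [-19.7   2.1  23.3] n 506
side tilt(A down +) 0.034 z at head centre 51.1 u range [-78.8  13.3] v [-22.8   1.7  21.5] n 395
```

Emit:
play_rows(
  increments="0 0 0.1 0 -1;0 0 0.05 0 -1;0 0 0 0 -1",
)

```text
clock: 18.82
position: [0.4827, 0.2564, 0.0102]
ee_rot: [1.876, 2.519, 0.0]
force: [1.2, -8.5, 4.0]
width: 0.474
gripper_force: 40.0
```

Emit:
play_rows(
  increments="-0.2 0 0.03 0 -1;-0.2 0 0.03 0 -1;0 0 0 0 -1",
)

```text
clock: 19.07
position: [0.4838, 0.2527, 0.0098]
ee_rot: [1.876, 2.519, 0.001]
force: [1.3, -7.8, 5.7]
width: 0.473
gripper_force: 40.0
```

```bash
python3 - <<'E'
from h import *
jaws(); bar_fit(near=5,zmin=35,zmax=85)
E
```

```text
tool u 9.3 v -0.2 z 0.0098 F [ 1.3 -7.8  5.7] Fu -7.8 t 19.0667
top jaw -1 lip top u [-77.4 -71.  -64.4] n 112 v [-19.  19.]
side jaw -1 lip top u [-79.1 -72.9 -65.5] n 88 v [-21.  17.]
top tilt(A down +) 0.01 z at head centre 48.9 u range [-78.1   5.8] v [-19.4   2.4  23. ] n 456
side tilt(A down +) -0.0 z at head centre 48.9 u range [-78.9   8.3] v [-23.    2.1  21.6] n 364
```

Emit:
play_rows(
  increments="-0.2 0 0 0 -1;-0.2 0 0 0 -1;-0.15 0 0.02 0 -1",
)

```text
clock: 19.52
position: [0.4851, 0.2486, 0.0096]
ee_rot: [-1.875, -2.52, -0.002]
force: [-0.2, -1.7, 7.9]
width: 0.476
gripper_force: 40.0
```

Emit:
play_rows(
  increments="-0.15 0 0 0 -1;-0.15 0 0 0 -1;-0.1 0 0 0 -1;0 0 0 0 -1",
)

```text
clock: 19.85
position: [0.4859, 0.2459, 0.0096]
ee_rot: [-1.874, -2.52, -0.003]
force: [-1.3, -1.0, 6.5]
width: 0.475
gripper_force: 40.0
```

```bash
python3 - <<'E'
from h import *
jaws(); bar_fit(near=0,zmin=35,zmax=85)
E
```

```text
tool u 2.1 v -0.2 z 0.0096 F [-1.3 -1.   6.5] Fu -0.6 t 19.85
top jaw -1 lip top u [-80.5 -74.7 -67.8] n 115 v [-19.  19.]
side jaw -1 lip top u [-81.7 -75.7 -68.3] n 88 v [-22.  19.]
top tilt(A down +) 0.011 z at head centre 48.5 u range [-81.2  -2.5] v [-19.7   2.6  23. ] n 412
side tilt(A down +) -0.002 z at head centre 48.8 u range [-82.1   0.7] v [-23.    2.9  22.3] n 368
```

Emit:
play_rows(
  increments="-0.1 0 0 0 -1;0 0 -0.02 0 -1;0 0 0 0 -1",
)

```text
clock: 20.3
position: [0.4861, 0.2451, 0.0096]
ee_rot: [-1.873, -2.521, -0.003]
force: [-1.3, 0.3, 5.7]
width: 0.481
gripper_force: 40.0
```

```bash
python3 - <<'E'
from h import *
jaws(); bar_fit(near=0,zmin=35,zmax=85)
E
```

```text
tool u 1.3 v -0.2 z 0.0096 F [-1.3  0.3  5.7] Fu 0.7 t 20.3
top jaw -1 lip top u [-81.4 -75.4 -68.9] n 117 v [-19.  19.]
side jaw -1 lip top u [-83.2 -76.5 -70. ] n 86 v [-21.  18.]
top tilt(A down +) -0.003 z at head centre 49.0 u range [-82.6  -3.7] v [-19.8   1.8  23. ] n 421
side tilt(A down +) -0.014 z at head centre 49.1 u range [-83.   -0.8] v [-23.    2.8  21.7] n 359
```

Jaw B is back about 4.1 mm, so the remote is centred and level. I'll release and lift.

Emit:
play_rows(
  increments="0 0 0 0 -1;0 0 0 0 0.4;0 0 0 0 0.4;0 0 0 0 0.4;0 0 0 0 0.4",
  grip_force=15,
)

```text
clock: 20.92
position: [0.4858, 0.2435, 0.009]
ee_rot: [-1.875, -2.521, 0.001]
force: [0.7, -0.9, 0.5]
width: 0.689
gripper_force: 0.0
```

Emit:
play_rows(
  increments="0 0 0 0 0.4;0 0 0 0 0.4;0 0 0 0 0.4;0 0 0 0 0.4;0 0 0 0 0.4",
)

```text
clock: 21.33
position: [0.4861, 0.2436, 0.0092]
ee_rot: [1.875, 2.521, 0.0]
force: [0.2, 0.9, 0.5]
width: 0.699
gripper_force: 0.0
```

Emit:
play_rows(
  increments="0 0 -0.3 0 0.4;0 0 -1 0 0.4;0 0 -2 0 0.4;0 0 -4 0 0.4;0 0 -4 0 0.4",
)

```text
clock: 21.75
position: [0.4852, 0.2426, 0.1235]
ee_rot: [-1.876, -2.52, 0.004]
force: [0.9, 0.8, 0.3]
width: 0.698
gripper_force: 0.0
```

Emit:
play_rows(
  increments="0 -4 0 0 0.4;0 -4 0 0 0.4;-2.5 -3 0 0 0.4;-4 0 0 0 0.4;-4 0 0 0 0.4",
)

```text
clock: 22.17
position: [0.4088, 0.1121, 0.1227]
ee_rot: [-1.866, -2.525, -0.002]
force: [2.7, 0.7, 0.6]
width: 0.698
gripper_force: 0.0
```

Emit:
play_rows(
  increments="-4 0 0 0 0.4;-4 0 0 0 0.4;-4 0 0 0 0.4;-2 0 0 0 0.4;0 0 0 0 0.4",
)

```text
clock: 22.58
position: [0.4525, -0.028, 0.1236]
ee_rot: [1.882, 2.511, 0.001]
force: [0.5, -0.2, 0.3]
width: 0.701
gripper_force: 0.0
```

```bash
python3 - <<'E'
from h import *
jaws("end"); bar_fit(near=0,zmin=38,zmax=60)
a=cv2.imread("pics/end_side.png");b=cv2.imread("pics/end_top.png")
cv2.imwrite("pics/end.png",cv2.hconcat([cv2.resize(a[150:250,90:230],(400,300)),cv2.resize(b[200:300,80:230],(400,300))]))
E
```

```text
tool u -250.6 v 110.5 z 0.1236 F [ 0.5 -0.2  0.3] Fu -0.4 t 22.5833
top jaw 1 lip top u [69.9 76.7 82.8] n 123 v [-19.  19.]
top jaw -1 lip top u [-81.8 -75.6 -69.3] n 112 v [-19.  18.]
side jaw 1 lip top u [68.8 74.9 82.8] n 84 v [-21.  18.]
side jaw -1 lip top u [-82.8 -76.5 -71.3] n 64 v [-21.  15.]
top tilt(A down +) 0.013 z at head centre 48.1 u range [-71.2  71.6] v [-19.8   4.6  23.4] n 928
side tilt(A down +) 0.016 z at head centre 48.0 u range [-82.9  77.6] v [-17.4   8.   22. ] n 531
```

View pics/end.png

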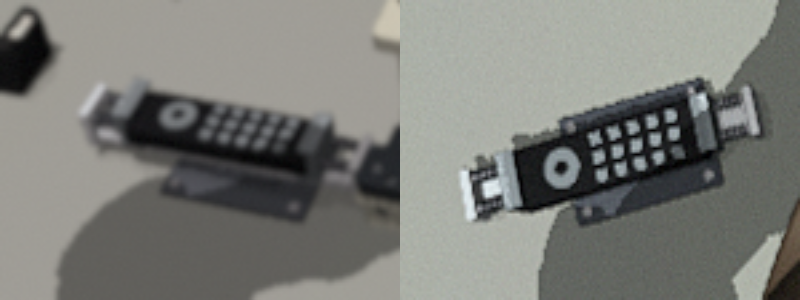

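The remote lies level under both lips, at (230, 130) in the left crop and (615, 150) in the right one. Each jaw is back about 4 mm and the arm is clear, so I'm handing in.

```bash
python3 -c "
from cell import job
print(job.sign_off())"
```

```text
the job is handed in; nothing more can be done
None
```

The remote is back in the holder, keys up: level, under both lips and centred with each jaw pushed back about 4 mm by camera. The arm is clear and the job is handed in at about 23 s, with no verdict returned.

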